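# Lift a stage lamp with the tongs for inspection

## Task

Draw the spring tongs from their holster, close their jaws on the glass of the clear stage lamp in the rack (the other two lamps are amber) and lift it out, never touching a lamp with the gripper itself. Finish while holding: the lamp stays gripped in the tongs, upright and still, over the middle of the white inspection light panel and clear above it. Leave the amber lamps and the roll of tape where they are.

Things in the scene. Friction and masses are not known exactly. Their poses are not given: they have to be found in the camera images.
- tongs: Steel spring tongs, 134 mm tall, 85 g, standing tips down, pivot up, in the holster. Origin: midway between the tips, level with them when open; z points up to the pivot; the two arms stand apart along y, empty between them. The pivot is a 12 mm thick bar along x at z = 128 mm. The arms are linked to close evenly and sprung open; the tips sink 2 mm as they close.
- tongs_pads (a point): Middle point between the orange grip pads on the outsides of the arms, 88 mm above the tongs' origin, 46 mm below their top. Pads 18 mm (x) by 28 mm tall; squeeze them along the tongs' y. Width over the pads 52 mm open (54 at their lower edge), 42 mm with the jaws on a lamp. Closing starts at 3 N, takes 7 N at the glass; a third of any further force reaches the jaws.
- tongs_jaws (a point): Middle point between the soft black V-shaped jaws, 14 mm above the tongs' origin. Jaws 23 mm wide (x), from the tips to 28 mm above them; gap between them 55 mm open, 26 mm when on a lamp's glass; 72 mm over their outsides when open. Pressing the pads 4 mm closer together narrows the gap by about 11 mm.
- holster: Fixed black upright box with a yellow band, open at the top, 37 mm (x) by 92 mm (y) by 45 mm tall, walls 5 mm, floor 5 mm; the tongs stand loose on its floor, arms apart along its y. Origin: centre of its underside, z up.
- lamp: The clear-glass stage lamp to lift, standing upright in one of the rack's three pockets. 80 mm tall, 30 to 60 g. White ceramic base, 32 mm diameter and 24 mm tall; above it the clear glass bulb, 26 mm diameter, straight from 24 to 68 mm height, then domed to the top at 80 mm. Origin: centre of its underside (18 mm above the table when it stands in the rack); z up along its axis.
- amber_lamp1: Amber lamp with a brass base, same shape and size as the clear lamp, in another pocket of the rack; leave alone. Origin: centre of its underside.
- amber_lamp2: Second amber lamp, same as the first, in the remaining pocket; leave alone. Origin: centre of its underside.
- rack: Fixed black lamp rack, 70 mm (x) by 290 mm (y) by 30 mm tall, with three round pockets in a row along its y at -95, 0 and +95 mm, 37 mm diameter and 12 mm deep. Origin: centre of its underside.
- panel: Fixed inspection light panel lying flat, 160 mm square, 18 mm tall, white lit top in a black frame. Origin: centre of its underside.
- tape: Roll of grey tape lying flat, 92 mm diameter, 48 mm tall; leave alone. Origin: centre of its underside.
Things that resemble listed ones, but are neither listed nor needed, are in the scene too. Of the things like the lamp, leave any that is pink or turquoise; of the rest the larger one is meant.

How it is judged:
By the outcome, as a careful person would: the job done as asked, in the order asked, and still so for the second after the job is handed in, while the arm keeps its last pose, push and grip.
It also fails if it takes over 48 s, if anything falls off the work surface, if the arm or the gripper's body presses on something with over 40 N, if the wrist force passes 120 N, or if a joint passes its speed limit or range.

## Robot

A 6-joint arm with a two-finger parallel gripper is mounted at the origin on the work surface. World frame = base frame: x ahead of the robot, y to its left, z up, the work surface at z = 0. Lengths are in m, angles in rad, forces in N, time in s.
With the tool pointing down it reaches from about 0.35 to 0.85 m from the base axis. Payload 8.1 kg.
Tool frame: the origin (TCP) lies on the centre line of the jaws, within the pads' length; the fingertips stand 17 mm ahead of it and the grasp point (between the pads) lies 2 mm behind it (nose_length is the distance from the TCP to the fingertips, in m); z points along the fingers, y is the line along which they close (so a half turn about z gives the same grasp; the last joint's range is limited). The gripper opens to 93 mm and grips with 3 to 60 N. Pads are 15 mm wide; open, the fingers measure 128 mm over their backs; the gripper's body (75 mm by 188 mm) begins 65 mm behind the grasp point.
Start: joints at [-1.31, 0.13, 1.488, -0, 1.523, -0.085], TCP at [0.203, -0.564, 0.236] pointing down, gripper open.
Joint ranges: [-2.96, 2.96], [-0.89, 2.26], [0.02, 2.5], [-1.34, 4.48], [0, 2.73], [-2.66, 2.66]. Speed limits (rad/s): [2.39, 2.39, 2.79, 3.14, 3.14, 3.14].

## Interface

Orientations are given as a rotation vector (axis times angle).
In Python, from bench import * gives the robot as it stands.
- The arm moves only by the tool jog_arm, never from a script. Its argument "increments" is a list that holds one entry, the list of rows, each a list of 6 numbers: the shift along the tool's x, y, z scaled (see below), then the turn, a rotation vector about the tool's x, y, z scaled (see below). A call has 1 to 8 rows; each row shifts and turns the commanded pose from where the row before left it, along the tool's axes as they then stand; what a row does not reach is not made up. The controller multiplies each number of a shift by 0.03 m and each number of a turn by 0.08 rad. A row lasts 1/12 s, in which the tool goes at most 41.7 mm and 7.16 degrees, less where a joint would pass 70% of its speed; a pose out of reach is approached as far as the arm can. A call with a number of a shift or a turn outside -1 to 1 is refused whole. A call with a gripper value outside its range is refused whole. "jaw" is the opening, from -1 (shut) to 1 (fully open), so that 0 is half open, set as the call begins (left out, the last holds). The fingers move at their own pace and stop on an object; "newtons" is the grip in N (left out, the last holds). Time passes only in rows, so rows that do not move let the fingers close. It gives the time, the measured TCP pose, the force, the opening and the grip force at its end, in the units of the state.
- get_obs(): the state, without advancing time (a new reading comes with each control period).
- get_image(name): name is "side" or "top" or "wrist"; returns the picture (384x512x3 uint8, blue, green, red); there is no depth.
- camera_info(name): a dict with "intrinsics" (3x3 intrinsics, pixels), "xyz" and "attitude" of the camera in the world. Camera axes: x right, y up, looking along -z (the intrinsics and any distortion apply to the point x, -y, -z); pixel columns grow to the right and rows downward; lengths in m; the calibration is good to about 2 mm. The wrist camera is an equidistant fisheye: a pixel r from the principal point sees the ray r / f radians off the axis. A picture is of the moment at which its call begins: read the wrist's pose just before it. camera_info takes no time and is no camera call; for the wrist camera it gives the pose at the moment of the call.
- finish_job(): hands the job in; it is judged then, once.
Trained networks look in the newest picture that a camera, given by its name, has taken for a name from the list of things; names that differ only in an ending like _2 or _b are one class to them, and where a whole thing is asked for, a point or a joint stands for the part that bears it (a point fixed in the world has none). Each returns a list of dicts, best first, with "confidence" (0 to 1); they miss things now and then, are a little off and sometimes report something else, mostly with a low value. They report only what shows in the picture. A call takes as long as a camera call. They do not tell look-alikes from the thing itself.
- look_for(query, camera): "location" ([x, y, z] in m, in world coordinates, good to about 4 mm: the middle of the surface that is visible of it).
- trace(query, camera): "mask" (384x512 bool, what is visible of it).
- mark_of(query, camera): "location" ([x, y, z] in m, in world coordinates, good to about 4 mm: a listed point, or the origin of a listed thing).
The state is a dict: "time": time; "joint_pos": joint angles; "qvel": joint speeds; "joint_efforts": joint torques, N m; "tcp_pos": TCP position; "tool_rot": TCP orientation; "wrist_force": force on the tool from outside, world axes, zero at the start; "ft_torque": the same for the moment, N m; "opening": finger opening in m; "grip_force": force on a finger pad.
Only numpy, scipy, OpenCV 4.12 (cv2) and the standard library are available. Lean on these libraries where they do the work, as an engineer would, in place of code of your own. Each camera call takes 0.05 s, during which the arm holds its last target. There are 200 camera calls.

## Working session

There is one attempt and no reset: what is moved stays moved. The work goes in short steps, Python scripts to look and compute and a tool call to move; the robot and the scene stay as the last step left them, time stands still between calls to the robot, and variables do not carry over. Pictures are saved under pics/ and viewed, at most 10 in all, crops included, and the job is handed in when it is done.

Besides the shell and the picture viewer there is one more tool, called after "Request:" by a JSON object that holds its "op" and its "data", one argument or row to a line. jog_arm: Moves the arm, as the interface text tells. Its arguments: {"type":"object","properties":{"increments":{"type":"array","items":{"type":"array","items":{"type":"array","items":{"type":"number"}}}},"jaw":{"type":"number"},"newtons":{"type":"number"}},"required":["increments"]}

```bash
mkdir -p pics
cat > h.py <<'E'
from bench import *
import numpy as np, cv2
from scipy.spatial.transform import Rotation as R
E
python3 - <<'E'
from h import *
a=get_image("top");b=get_image("side")
cv2.imwrite("pics/a.png",np.hstack([cv2.resize(a,(400,300)),cv2.resize(b,(400,300))]))
cv2.imwrite("pics/top.png",a)
cv2.imwrite("pics/side.png",b)
for c in("top","side"):
  for q in ["tongs","holster","lamp","rack","panel","tape","tongs_pads"]:
    print(c,q,[(np.round(d["location"],3).tolist(),round(d["confidence"],2)) for d in mark_of(q,c)])
o=get_obs();print(o["time"],o["tool_rot"],o["opening"])
print(camera_info("top"))
E
```

```text
top tongs [([0.473, 0.277, 0.003], 0.75)]
top holster [([0.476, 0.274, 0.001], 0.96), ([0.586, -0.095, 0.015], 0.53)]
top lamp [([0.49, -0.068, -0.001], 0.62), ([0.484, 0.039, 0.001], 0.6), ([0.67, 0.005, -0.0], 0.54), ([0.578, 0.003, 0.022], 0.45)]
top rack [([0.575, 0.001, 0.0], 0.62)]
top panel [([0.457, -0.328, -0.002], 0.98), ([0.372, -0.015, 0.0], 0.24)]
top tape [([0.372, -0.015, -0.0], 0.74)]
top tongs_pads [([0.473, 0.271, 0.094], 0.63)]
side tongs [([0.476, 0.279, 0.004], 0.97)]
side holster [([0.472, 0.276, -0.001], 0.62)]
side lamp [([0.482, 0.038, 0.002], 0.97), ([0.49, -0.064, 0.001], 0.81), ([0.668, 0.004, 0.004], 0.7), ([0.582, 0.003, 0.016], 0.58)]
side rack [([0.578, 0.003, -0.003], 0.77)]
side panel [([0.456, -0.331, -0.002], 0.65)]
side tape [([0.372, -0.014, -0.0], 0.85), ([0.583, 0.004, 0.018], 0.16)]
side tongs_pads [([0.466, 0.275, 0.093], 0.89)]
0.8 [ 3.09472865e+00  5.40403556e-01 -1.21445268e-05] 0.09303172194276879
{'intrinsics': array([[398.91025805,   0.        , 261.20415525],
       [  0.        , 398.91025805, 193.97015927],
       [  0.        ,   0.        ,   1.        ]]), 'xyz': array([0.31041109, 0.0157063 , 1.13397659]), 'attitude': array([ 0.14498632, -0.16027447, -1.57659708])}
```

View pics/top.png

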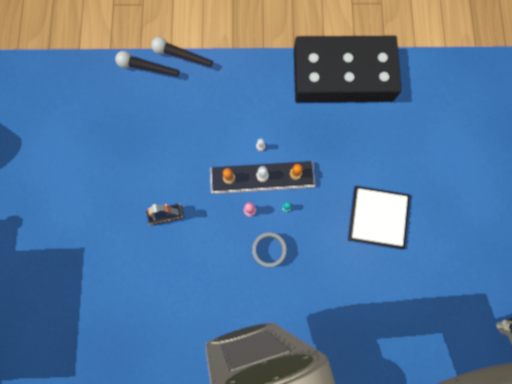

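View pics/side.png

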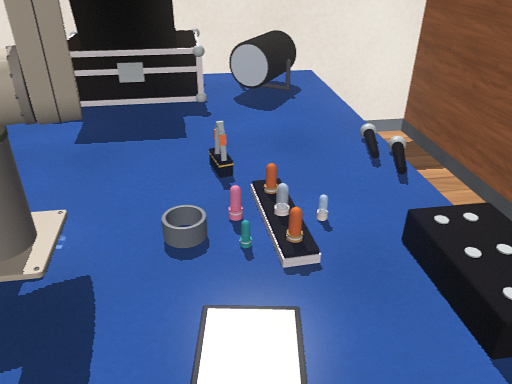

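The clear lamp is in the middle pocket at top px (262,174), with ambers at (229,175) and (297,171). The small clear look-alike is at (261,145). The holster and tongs are at (165,212), the panel at (380,217) and the tape at (269,250).

```bash
cat >> h.py <<'E'
def ray(px,cam="top"):
    c=camera_info(cam);K=c["intrinsics"];px=np.atleast_2d(px).astype(float)
    d=np.c_[(px[:,0]-K[0,2])/K[0,0],(px[:,1]-K[1,2])/K[1,1],np.ones(len(px))]
    if cam=="wrist":
        r=np.hypot(d[:,0],d[:,1]);s=np.sin(r)/np.maximum(r,1e-9);d=np.c_[d[:,0]*s,d[:,1]*s,np.cos(r)]
    d=d*[1,-1,-1]
    return c["xyz"],R.from_rotvec(c["attitude"]).apply(d)
def plane(px,z,cam="top"):
    o,d=ray(px,cam);return (o+d*((z-o[2])/d[:,2])[:,None])[:,:2]
def plan(target,yaw):
    o=get_obs();r=R.from_rotvec(o["tool_rot"]);m=r.as_matrix()
    g=R.from_matrix(np.array([[np.cos(yaw),np.sin(yaw),0],[np.sin(yaw),-np.cos(yaw),0],[0,0,-1]]))
    print("t",round(o["time"],2),"tcp",np.round(o["tcp_pos"],4),"yaw",round(np.arctan2(m[1,0],m[0,0]),4),"open",round(o["opening"],4),"F",np.round(o["wrist_force"],1),"grip",o["grip_force"])
    print("turn units",np.round((r.inv()*g).as_rotvec()/.08,2))
    d=np.array(target)-o["tcp_pos"]
    print("shift units now-frame",np.round(r.inv().apply(d)/.03,2),"goal-frame",np.round(g.inv().apply(d)/.03,2))
E
python3 - <<'E'
from h import *
get_image("top")
for q,z in (("holster",.045),("panel",.018),("rack",.03)):
    m=trace(q,"top")[0]["mask"]
    v,u=np.nonzero(m);p=plane(np.c_[u,v],z)
    rc=cv2.minAreaRect((p*1000).astype(np.float32));b=cv2.boxPoints(rc)
    e=b[1]-b[0] if np.linalg.norm(b[1]-b[0])>np.linalg.norm(b[2]-b[1]) else b[2]-b[1]
    print(q,np.round(rc[0]),np.round(rc[1]),"yaw of long axis minus 90:",np.degrees(np.arctan2(e[1],e[0]))%180-90)
print([(np.round(d["location"],3),d["confidence"]) for d in look_for("amber_lamp1","top")])
plan([.474,.275,.21],.1)
E
```

```text
holster [471. 268.] [ 46. 103.] yaw of long axis minus 90: 13.309135
panel [ 462. -329.] [162. 165.] yaw of long axis minus 90: 80.54448
rack [579.  -0.] [ 84. 299.] yaw of long axis minus 90: 3.1763153
[(array([0.563, 0.086, 0.087]), 0.64), (array([ 0.58 , -0.092,  0.08 ]), 0.42)]
t 1.05 tcp [ 0.2034 -0.5645  0.2356] yaw 0.3459 open 0.0933 F [-0.2  0.5 -0.9] grip 0.0
turn units [-0.   -0.    3.07]
shift units now-frame [ 17.97 -23.27   0.86] goal-frame [ 11.77 -26.94   0.85]
```

Request:
{"op": "jog_arm", "data": {
  "increments": [
    [[0.5, -0.5, 0, 0, 0, 0.9], [0.9, -1, 0, 0, 0, 0.9], [0.9, -1, 0, 0, 0, 0], [0.9, -1, 0, 0, 0, 0], [0.9, -1, 0, 0, 0, 0], [0.9, -1, 0, 0, 0, 0], [0.9, -1, 0, 0, 0, 0], [0.9, -1, 0, 0, 0, 0]]
  ],
  "jaw": 1
}}

```text
time: 1.72
tcp_pos: [0.3535, -0.2986, 0.2359]
tool_rot: [3.125, 0.316, 0.001]
wrist_force: [0.7, 0.1, -1.2]
opening: 0.0925
grip_force: 0.0
```

Request:
{"op": "jog_arm", "data": {
  "increments": [
    [[0.9, -1, 0, 0, 0, 0], [0.9, -1, 0, 0, 0, 0], [0.9, -1, 0, 0, 0, 0], [0.9, -1, 0, 0, 0, 0], [0.9, -1, 0, 0, 0, 0], [0.9, -1, 0, 0, 0, 0], [0.9, -1, 0, 0, 0, 0], [0.9, -1, 0, 0, 0, 0]]
  ]
}}

```text
time: 2.38
tcp_pos: [0.5172, -0.0198, 0.2359]
tool_rot: [3.125, 0.317, 0.001]
wrist_force: [1.0, -0.4, -1.2]
opening: 0.0931
grip_force: 0.0
```

Request:
{"op": "jog_arm", "data": {
  "increments": [
    [[0.2, -1, 0, 0, 0, 0], [0, -1, 0, 0, 0, 0], [0, -1, 0, 0, 0, 0], [0, -1, 0, 0, 0, 0], [0, -1, 0, 0, 0, 0], [0, -1, 0, 0, 0, 0], [0, -1, 0, 0, 0, 0], [0, -0.5, 0, 0, 0, 0]]
  ]
}}

```text
time: 3.05
tcp_pos: [0.4763, 0.2027, 0.2358]
tool_rot: [-3.124, -0.319, -0.0]
wrist_force: [0.5, -0.7, -0.6]
opening: 0.0928
grip_force: 0.0
```

Run:
```python
from h import *
w=get_image("wrist");cv2.imwrite("pics/w1.png",w)
for q in("tongs_pads","tongs","holster"):
    print(q,[(np.round(d["location"],3).tolist(),round(d["confidence"],2)) for d in mark_of(q,"wrist")])
m=trace("tongs","wrist")
if m:
    v,u=np.nonzero(m[0]["mask"]);print(u.min(),u.max(),v.min(),v.max())
plan([.474,.275,.21],.2)
print(camera_info("wrist"))
```

```text
tongs_pads [([0.475, 0.276, 0.09], 0.76)]
tongs [([0.469, 0.274, 0.006], 0.85)]
holster [([0.472, 0.275, -0.001], 0.85)]
157 225 152 195
t 3.3 tcp [0.4774 0.1991 0.2356] yaw 0.2018 open 0.0928 F [0.3 0.5 0.6] grip 0.0
turn units [0.01 0.   0.02]
shift units now-frame [ 0.4  -2.5   0.85] goal-frame [ 0.39 -2.5   0.85]
{'intrinsics': array([[297.31863964,   0.        , 252.40442796],
       [  0.        , 297.31863964, 190.76918918],
       [  0.        ,   0.        ,   1.        ]]), 'xyz': array([0.55752858, 0.21380163, 0.38498523]), 'attitude': array([-0.24891643,  0.20299018, -1.35787568])}
```

View pics/w1.png

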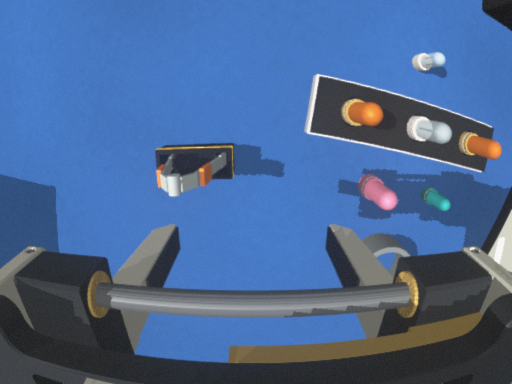

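The wrist picture shows the holster's far top edge from about (157,148) to (234,145). The tongs' pads are at (163,176) and (205,175). The middle lamp is at (430,130).

Run:
```python
from h import *
p=plane([[157,148],[234,145]],.045,"wrist");e=p[0]-p[1];print(p,np.hypot(*e),"yaw",np.arctan2(e[1],e[0])-np.pi/2)
p=plane([[162,176],[206,175]],.093,"wrist");e=p[0]-p[1];print(p,np.hypot(*e),"yaw",np.arctan2(e[1],e[0])-np.pi/2)
plan([.473,.275,.21],.15)
```

```text
[[0.48506541 0.31510026]
 [0.50541619 0.22474531]] 0.09261841240673677 yaw 0.22153479185873248
[[0.46687856 0.29157951]
 [0.47700697 0.2455804 ]] 0.04710098320936781 yaw 0.21672874246661467
t 3.3 tcp [0.4774 0.1991 0.2356] yaw 0.2018 open 0.0928 F [0.3 0.5 0.6] grip 0.0
turn units [0.01 0.   0.65]
shift units now-frame [ 0.36 -2.51  0.85] goal-frame [ 0.23 -2.52  0.85]
```

Request:
{"op": "jog_arm", "data": {
  "increments": [
    [[0.2, -1, 0, 0, 0, -0.2], [0.2, -1, 0, 0, 0, 0], [0, -0.4, 0, 0, 0, 0], [0, 0, 0.8, 0, 0, 0], [0, 0, 0.8, 0, 0, 0], [0, 0, 0.8, 0, 0, 0], [0, 0, 0.6, 0, 0, 0], [0, 0, 0, 0, 0, 0]]
  ]
}}

```text
time: 3.97
tcp_pos: [0.4716, 0.2702, 0.1409]
tool_rot: [3.12, 0.339, -0.011]
wrist_force: [-0.5, -0.1, -1.8]
opening: 0.0929
grip_force: 0.0
```

Run:
```python
from h import *
w=get_image("wrist");cv2.imwrite("pics/w2.png",w)
for q in("tongs_pads",):
  for c in ("wrist","top"):
    if c=="top":get_image(c)
    print(q,[(np.round(d["location"],3).tolist(),round(d["confidence"],2)) for d in mark_of(q,c)])
plan([.473,.272,.092],.22)
```

```text
tongs_pads [([0.579, 0.001, 0.018], 0.47)]
tongs_pads [([0.473, 0.274, 0.094], 0.62)]
t 4.17 tcp [0.4751 0.2725 0.1475] yaw 0.217 open 0.0931 F [-0.5  0.1 -0. ] grip 0.0
turn units [-0.   -0.03 -0.04]
shift units now-frame [-0.08  0.    1.85] goal-frame [-0.07  0.    1.85]
```

View pics/w2.png

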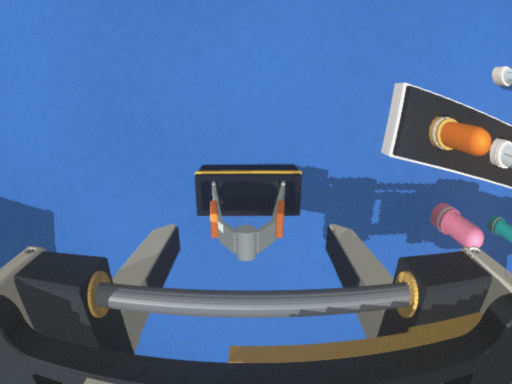

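Request:
{"op": "jog_arm", "data": {
  "increments": [
    [[0, 0, 0.6, 0, 0, 0], [-0.1, 0, 0.6, 0, 0, 0], [0, 0, 0.6, 0, 0, 0], [0, 0, 0.05, 0, 0, 0], [0, 0, 0, 0, 0, 0]]
  ]
}}

```text
time: 4.58
tcp_pos: [0.471, 0.2719, 0.0906]
tool_rot: [3.123, 0.341, -0.0]
wrist_force: [-0.6, 0.0, 0.4]
opening: 0.0932
grip_force: 0.0
```

Request:
{"op": "jog_arm", "data": {
  "increments": [
    [[0, 0, 0, 0, 0, 0], [0, 0, 0, 0, 0, 0], [0, 0, 0, 0, 0, 0], [0, 0, 0, 0, 0, 0], [0, 0, 0, 0, 0, 0], [0, 0, 0, 0, 0, 0], [0, 0, 0, 0, 0, 0], [0, 0, 0, 0, 0, 0]]
  ],
  "jaw": 0.04,
  "newtons": 10
}}

```text
time: 5.25
tcp_pos: [0.471, 0.2719, 0.0902]
tool_rot: [3.123, 0.341, 0.0]
wrist_force: [0.1, -0.8, 0.3]
opening: 0.0493
grip_force: 4.8
```

Request:
{"op": "jog_arm", "data": {
  "increments": [
    [[0, 0, -0.3, 0, 0, 0], [0, 0, -0.6, 0, 0, 0], [0, 0, -0.8, 0, 0, 0], [0, 0, -0.8, 0, 0, 0], [0, 0, -0.8, 0, 0, 0], [0, 0, -0.8, 0, 0, 0], [0, 0, -0.6, 0, 0, 0], [0, 0, -0.3, 0, 0, 0]]
  ]
}}

```text
time: 5.92
tcp_pos: [0.472, 0.2725, 0.244]
tool_rot: [-3.121, -0.341, -0.007]
wrist_force: [0.2, 0.8, -0.7]
opening: 0.048
grip_force: 4.1
```

Run:
```python
from h import *
w=get_image("wrist");t=get_image("side");get_image("top")
cv2.imwrite("pics/c3.png",np.hstack([cv2.resize(w[100:340,130:370],(400,400)),cv2.resize(t[50:250,150:350],(400,400))]))
for c in("side","wrist","top"):
  for q in ("tongs_pads","tongs_jaws","tongs","lamp","rack"):
    print(c,q,[(np.round(d["location"],3).tolist(),round(d["confidence"],2)) for d in mark_of(q,c)])
plan([.58,.003,.14],.22)
```

```text
side tongs_pads [([0.47, 0.276, 0.249], 0.76), ([0.58, 0.003, 0.018], 0.34)]
side tongs_jaws [([0.473, 0.275, 0.175], 0.57)]
side tongs [([0.477, 0.277, 0.158], 0.74), ([0.471, 0.273, -0.002], 0.67)]
side lamp [([0.48, 0.035, 0.003], 0.74), ([0.671, 0.004, 0.003], 0.65), ([0.582, 0.001, 0.015], 0.6), ([0.492, -0.067, -0.002], 0.55)]
side rack [([0.58, 0.0, -0.0], 0.95), ([0.473, 0.276, 0.175], 0.29)]
wrist tongs_pads []
wrist tongs_jaws [([0.58, -0.094, 0.018], 0.65)]
wrist tongs []
wrist lamp [([0.497, -0.068, 0.001], 0.85), ([0.481, 0.035, -0.003], 0.77), ([0.579, 0.003, 0.02], 0.63), ([0.676, 0.004, 0.001], 0.56)]
wrist rack [([0.579, 0.001, -0.0], 0.89)]
top tongs_pads [([0.577, 0.004, 0.002], 0.69), ([0.454, -0.325, -0.002], 0.54)]
top tongs_jaws [([0.474, 0.272, 0.0], 0.32)]
top tongs []
top lamp [([0.669, 0.006, -0.006], 0.63), ([0.482, 0.039, 0.003], 0.54), ([0.49, -0.068, 0.002], 0.54)]
top rack [([0.575, -0.001, -0.0], 0.71)]
t 6.82 tcp [0.471  0.272  0.2402] yaw 0.2178 open 0.0484 F [-0.3 -0.1 -0.2] grip 4.107525494182482
turn units [-0.   -0.   -0.03]
shift units now-frame [1.61 9.54 3.34] goal-frame [1.59 9.54 3.34]
```

View pics/c3.png

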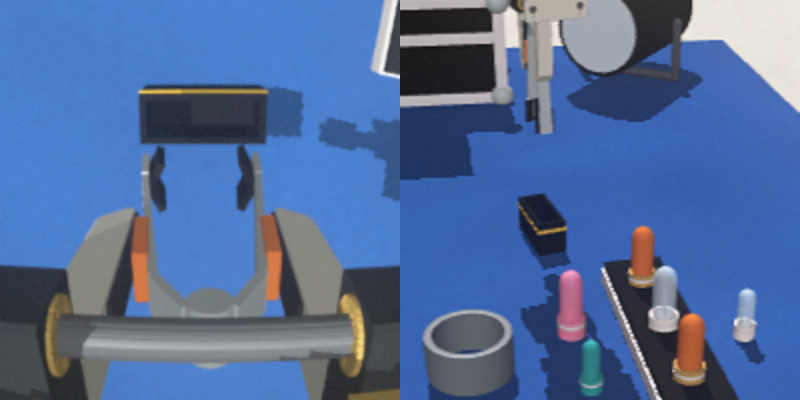

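Request:
{"op": "jog_arm", "data": {
  "increments": [
    [[0.1, 0.5, 0, 0, 0, 0], [0.2, 0.8, 0, 0, 0, 0], [0.3, 1, 0, 0, 0, 0], [0.3, 1, 0, 0, 0, 0], [0.3, 1, 0, 0, 0, 0], [0.3, 1, 0, 0, 0, 0], [0.1, 1, 0, 0, 0, 0], [0, 1, 0, 0, 0, 0]]
  ]
}}

```text
time: 7.48
tcp_pos: [0.5659, 0.0671, 0.2401]
tool_rot: [-3.123, -0.341, -0.0]
wrist_force: [0.1, 0.6, -1.2]
opening: 0.0485
grip_force: 4.1
```

Request:
{"op": "jog_arm", "data": {
  "increments": [
    [[0, 1, 0.2, 0, 0, 0], [0, 0.8, 0.3, 0, 0, 0], [0, 0.4, 0.4, 0, 0, 0], [0, 0, 0.3, 0, 0, 0], [0, 0, 0.1, 0, 0, 0], [0, 0, 0, 0, 0, 0], [0, 0, 0, 0, 0, 0]]
  ]
}}

```text
time: 8.07
tcp_pos: [0.5791, 0.0055, 0.201]
tool_rot: [-3.122, -0.344, 0.001]
wrist_force: [0.4, -0.6, -0.2]
opening: 0.0484
grip_force: 4.1
```

Run:
```python
from h import *
w=get_image("wrist");t=get_image("side")
cv2.imwrite("pics/c4.png",np.hstack([cv2.resize(w[100:340,130:370],(400,400)),cv2.resize(t[100:300,200:400],(400,400))]))
for c in("side","wrist"):
  for q in ("tongs_jaws","lamp"):
    print(c,q,[(np.round(d["location"],3).tolist(),round(d["confidence"],2)) for d in mark_of(q,c)])
plan([.58,.002,.138],.22)
```

```text
side tongs_jaws [([0.582, 0.008, 0.129], 0.65)]
side lamp [([0.48, 0.035, 0.003], 0.83), ([0.67, 0.004, 0.001], 0.74), ([0.584, 0.002, 0.019], 0.73), ([0.49, -0.066, -0.002], 0.62)]
wrist tongs_jaws []
wrist lamp [([0.579, 0.001, 0.017], 0.71), ([0.679, 0.001, 0.003], 0.63), ([0.482, 0.036, -0.001], 0.44)]
t 8.37 tcp [0.5797 0.0046 0.2018] yaw 0.2186 open 0.0484 F [-0.4 -0.2 -0.3] grip 4.107466078712605
turn units [ 0.   -0.01 -0.02]
shift units now-frame [-0.01  0.09  2.13] goal-frame [-0.01  0.09  2.13]
```

View pics/c4.png

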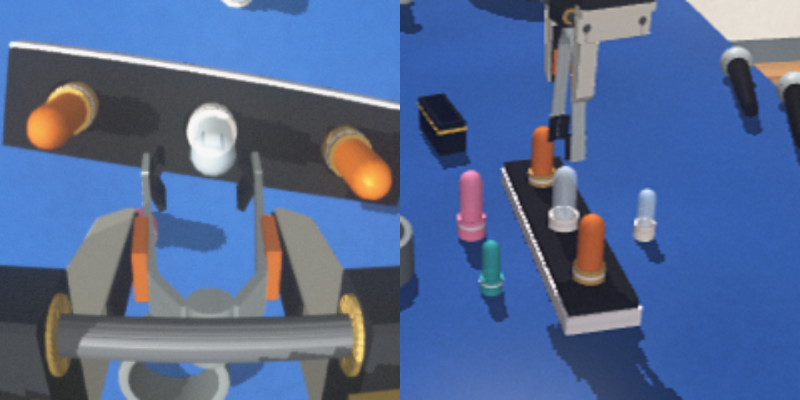

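Jaws straddle the clear lamp, which sits about 4 mm to the right of the jaw middle (crop x 212 versus 201). I'll correct for that and descend.

Request:
{"op": "jog_arm", "data": {
  "increments": [
    [[0, 0.15, 0, 0, 0, 0], [0, 0, 0.3, 0, 0, 0], [0, 0, 0.3, 0, 0, 0], [0, 0, 0.3, 0, 0, 0], [0, 0, 0.3, 0, 0, 0], [0, 0, 0, 0, 0, 0], [0, 0, 0, 0, 0, 0]]
  ]
}}

```text
time: 8.95
tcp_pos: [0.5795, -0.0002, 0.1636]
tool_rot: [-3.122, -0.341, 0.004]
wrist_force: [0.2, -0.5, -0.9]
opening: 0.0485
grip_force: 4.1
```

Run:
```python
from h import *
w=get_image("wrist");t=get_image("side")
cv2.imwrite("pics/c5.png",np.hstack([cv2.resize(w[100:340,130:370],(400,400)),cv2.resize(t[100:260,220:380],(400,400))]))
plan([.58,.001,.138],.22)
```

```text
t 9.05 tcp [ 5.805e-01 -3.000e-04  1.653e-01] yaw 0.2178 open 0.0485 F [ 0.3 -0.7 -0.4] grip 4.106543732341379
turn units [ 0.   -0.   -0.03]
shift units now-frame [-0.01 -0.04  0.91] goal-frame [-0.01 -0.04  0.91]
```

View pics/c5.png

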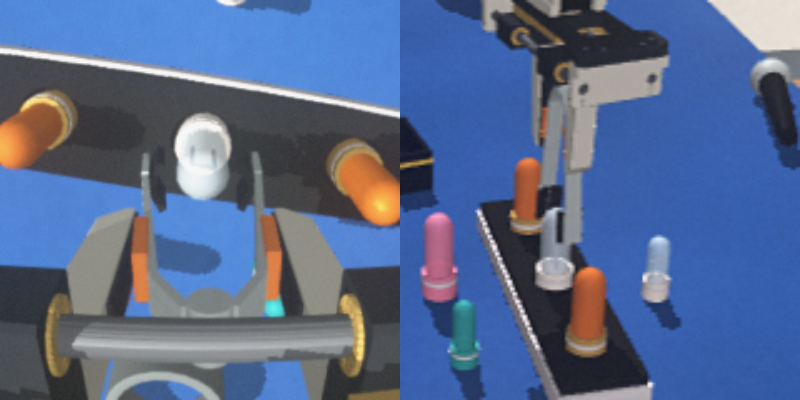

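The lamp's dome is now centred between the jaws (crop x about 203). Going down, then squeezing.

Request:
{"op": "jog_arm", "data": {
  "increments": [
    [[0, 0, 0.3, 0, 0, 0], [0, 0, 0.3, 0, 0, 0], [0, 0, 0.3, 0, 0, 0], [0, 0, 0, 0, 0, 0], [0, 0, 0, 0, 0, 0]]
  ]
}}

```text
time: 9.47
tcp_pos: [0.5795, -0.0002, 0.1367]
tool_rot: [-3.122, -0.341, 0.004]
wrist_force: [0.2, -0.3, -0.9]
opening: 0.0486
grip_force: 4.1
```

Request:
{"op": "jog_arm", "data": {
  "increments": [
    [[0, 0, 0, 0, 0, 0], [0, 0, 0, 0, 0, 0], [0, 0, 0, 0, 0, 0], [0, 0, 0, 0, 0, 0], [0, 0, 0, 0, 0, 0], [0, 0, 0, 0, 0, 0], [0, 0, 0, 0, 0, 0], [0, 0, 0, 0, 0, 0]]
  ],
  "jaw": -0.4,
  "newtons": 25
}}

```text
time: 10.13
tcp_pos: [0.5805, -0.0003, 0.1384]
tool_rot: [3.123, 0.341, 0.001]
wrist_force: [-0.4, -0.4, 0.1]
opening: 0.0424
grip_force: 25.0
```

Request:
{"op": "jog_arm", "data": {
  "increments": [
    [[0, 0, -0.2, 0, 0, 0], [0, 0, -0.4, 0, 0, 0], [0, 0, -0.6, 0, 0, 0], [0, 0, -0.7, 0, 0, 0], [0, 0, -0.7, 0, 0, 0], [0, 0, -0.7, 0, 0, 0], [0, 0, -0.6, 0, 0, 0], [0, 0, -0.3, 0, 0, 0]]
  ]
}}

```text
time: 10.8
tcp_pos: [0.5816, -0.0004, 0.2686]
tool_rot: [3.122, 0.341, 0.008]
wrist_force: [0.4, -0.4, -0.4]
opening: 0.0426
grip_force: 25.0
```

Run:
```python
from h import *
t=get_image("side");w=get_image("wrist")
cv2.imwrite("pics/c6.png",np.hstack([cv2.resize(w[100:340,130:370],(400,400)),cv2.resize(t[60:260,200:400],(400,400))]))
print([(np.round(d["location"],3).tolist(),round(d["confidence"],2)) for d in mark_of("panel","wrist")])
plan([.457,-.329,.21],.1)
plan([.457,-.329,.21],.22)
```

```text
[([0.458, -0.327, -0.0], 0.69)]
t 10.95 tcp [ 5.808e-01 -3.000e-04  2.651e-01] yaw 0.2178 open 0.0422 F [-0.7  1.  -2. ] grip 24.999133944511414
turn units [ 0.01 -0.02  1.47]
shift units now-frame [-6.4   9.8   1.83] goal-frame [-5.2  10.49  1.84]
t 10.95 tcp [ 5.808e-01 -3.000e-04  2.651e-01] yaw 0.2178 open 0.0422 F [-0.7  1.  -2. ] grip 24.999133944511414
turn units [ 0.01 -0.02 -0.03]
shift units now-frame [-6.4   9.8   1.83] goal-frame [-6.42  9.79  1.84]
```

View pics/c6.png

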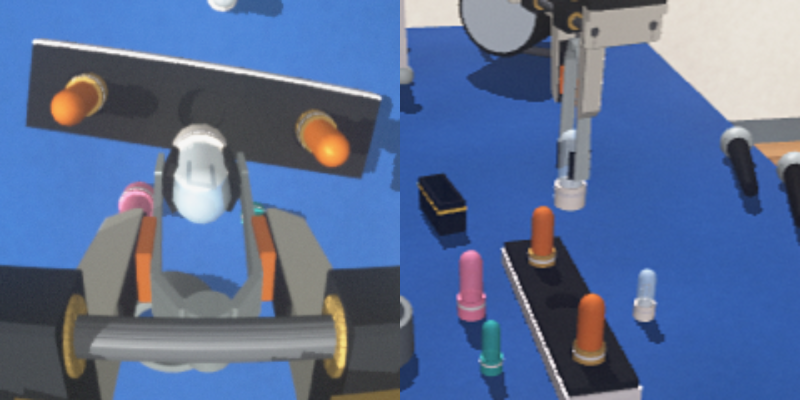

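Request:
{"op": "jog_arm", "data": {
  "increments": [
    [[-0.2, 0.3, 0, 0, 0, 0], [-0.3, 0.5, 0, 0, 0, 0], [-0.5, 0.7, 0, 0, 0, 0], [-0.5, 0.8, 0, 0, 0, 0], [-0.5, 0.8, 0, 0, 0, 0], [-0.5, 0.8, 0, 0, 0, 0], [-0.5, 0.8, 0, 0, 0, 0], [-0.5, 0.8, 0, 0, 0, 0]]
  ]
}}

```text
time: 11.62
tcp_pos: [0.5116, -0.1854, 0.2621]
tool_rot: [-3.122, -0.341, 0.004]
wrist_force: [0.3, 0.6, -1.3]
opening: 0.0427
grip_force: 25.0
```

Request:
{"op": "jog_arm", "data": {
  "increments": [
    [[-0.5, 0.8, 0, 0, 0, 0], [-0.5, 0.8, 0, 0, 0, 0], [-0.5, 0.8, 0, 0, 0, 0], [-0.5, 0.7, 0, 0, 0, 0], [-0.4, 0.6, 0, 0, 0, 0], [-0.3, 0.4, 0, 0, 0, 0], [-0.2, 0.2, 0, 0, 0, 0], [0, 0, 0, 0, 0, 0]]
  ]
}}

```text
time: 12.28
tcp_pos: [0.4546, -0.33, 0.2625]
tool_rot: [-3.122, -0.338, 0.003]
wrist_force: [0.6, 0.4, -0.8]
opening: 0.0425
grip_force: 25.0
```

Request:
{"op": "jog_arm", "data": {
  "increments": [
    [[0, 0, 0.2, 0, 0, 0], [0, 0, 0.3, 0, 0, 0], [0, 0, 0.4, 0, 0, 0], [0, 0, 0.3, 0, 0, 0], [0, 0, 0.2, 0, 0, 0], [0, 0, 0.1, 0, 0, 0], [0, 0, 0, 0, 0, 0], [0, 0, 0, 0, 0, 0]]
  ]
}}

```text
time: 12.95
tcp_pos: [0.4565, -0.3287, 0.2191]
tool_rot: [-3.123, -0.342, 0.0]
wrist_force: [-0.3, 0.4, -0.8]
opening: 0.0424
grip_force: 25.0
```

Run:
```python
from h import *
t=get_image("side");w=get_image("wrist")
cv2.imwrite("pics/c7.png",np.hstack([cv2.resize(w,(400,300)),cv2.resize(t,(400,300))]))
for c in("wrist","side"):
  for q in("panel","lamp"): print(c,q,[(np.round(d["location"],3).tolist(),round(d["confidence"],2)) for d in mark_of(q,c)])
plan([.457,-.329,.22],.22)
```

```text
wrist panel [([0.459, -0.33, -0.001], 0.81)]
wrist lamp [([0.48, 0.036, -0.001], 0.91), ([0.454, -0.321, 0.1], 0.89), ([0.494, -0.069, -0.002], 0.68)]
side panel [([0.458, -0.33, -0.003], 0.73)]
side lamp [([0.457, -0.325, 0.226], 0.72), ([0.46, -0.323, 0.097], 0.71), ([0.668, 0.003, 0.003], 0.6), ([0.478, 0.038, 0.005], 0.38)]
t 13.25 tcp [ 0.4566 -0.329   0.2197] yaw 0.2178 open 0.0422 F [ 0.2  0.6 -1.1] grip 24.999253749847412
turn units [ 0.01 -0.01 -0.03]
shift units now-frame [ 0.01  0.   -0.01] goal-frame [ 0.01  0.   -0.01]
```

View pics/c7.png

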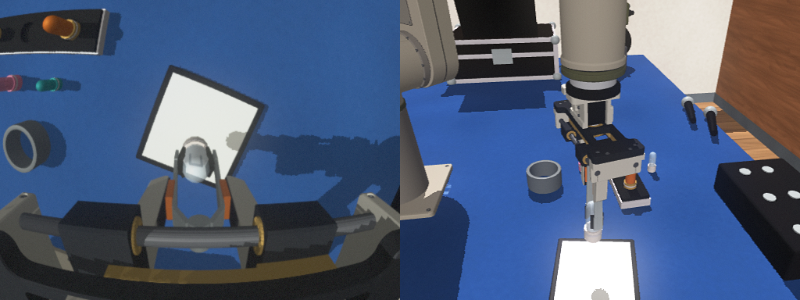

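The lamp hangs upright in the tongs at about (0.457, -0.323), roughly 80 mm above the panel. One small nudge to centre it, let it settle, then hand in.

Request:
{"op": "jog_arm", "data": {
  "increments": [
    [[0, 0.15, 0, 0, 0, 0], [0, 0, 0, 0, 0, 0], [0, 0, 0, 0, 0, 0], [0, 0, 0, 0, 0, 0], [0, 0, 0, 0, 0, 0], [0, 0, 0, 0, 0, 0], [0, 0, 0, 0, 0, 0], [0, 0, 0, 0, 0, 0]]
  ]
}}

```text
time: 13.92
tcp_pos: [0.4574, -0.3331, 0.2191]
tool_rot: [-3.123, -0.342, 0.0]
wrist_force: [0.1, 0.1, -0.3]
opening: 0.0425
grip_force: 25.0
```

```bash
python3 -c "
from h import *
plan([.457,-.329,.22],.22);print(finish_job())"
```

```text
t 13.92 tcp [ 0.4574 -0.3331  0.2191] yaw 0.2179 open 0.0425 F [ 0.1  0.1 -0.3] grip 24.999130368232727
turn units [-0.    0.   -0.03]
shift units now-frame [ 0.02 -0.14 -0.03] goal-frame [ 0.02 -0.14 -0.03]
the job is handed in; nothing more can be done
None
```

I handed the job in at 13.9 s: the clear lamp is gripped in the tongs, upright over the middle of the light panel and about 80 mm above it; the amber lamps and tape were not touched.

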